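Lock the knife box

TASK

Lock the flat steel knife box: with your fingertips, gently push the black bolt knob along the long leg of its L-shaped slot until the bolt is fully home in the keeper, then push it round the corner to the very end of the short leg so that it cannot slide back. Only push the knob, never pinch or squeeze it, and leave the things on and around the box where they stand.

Things in the scene. Friction and masses are not known exactly. Their poses are not given: they have to be found in the camera images.
- knife_box: Closed flat steel box, fixed, 120 (x) x 200 (y) mm, lid top 51 mm above the bench. Origin: centre of its underside, on the bench top. z up, +y along the box to the end with the keeper, +x to the hinge side (roughly away from the robot). Yaw varies by 20 degrees either way. Slot, housing and keeper are at most 69 mm above the bench (screw heads 70); only the knob is higher.
- slot_corner (a point): Corner of the L slot, in the top face (69 mm above the bench) of the bolt housing on the lid, at x 6, y 20 mm in the box frame; axes as the box. Slot 13 mm wide. The pin's centre runs from 50 mm off on the -y side straight along +y to this point (long leg), then 24 mm along +x (short leg). The housing spans x -18 to 42, y -75 to 25 mm from here.
- keeper_mid (a point): Top centre of the keeper, a small steel bridge 36 (x) x 22 (y) mm, 69 mm above the bench, at the +y end of the box, into which the bolt's flat bar slides. Fixed to the box.
- knob_mid (a point): Centre of the black round knob over the slot: 24 mm diameter, 31 mm tall (72 to 103 mm above the bench), on a 10 mm steel pin; the point is on its axis 87.5 mm above the bench. It moves with the bolt and cannot come out of the slot. Axes as the box.
- bolt (a joint): Travel of knob and bolt along the long leg, +y of the box, in m: 0 = drawn back, 0.05 = fully home in the keeper. Starts between 0 and 0.018. A stiff slide, about 1.2 N plus damping 6 N s/m, no spring: it stays where it is left.
- knob (a joint): Travel of the knob across the bolt along the short leg, +x of the box, in m: 0 = in the long leg, 0.024 = end of the short leg. The slot frees it only when the bolt is fully home (within about 2 mm). Starts at 0. Friction about 1.2 N plus damping 6 N s/m, no spring: it stays where it is left.
- tea_light_mid (a point): Bystander: tea light in a thin metal cup, 38 mm diameter, 15 mm tall, loose on the lid near the robot-side corner away from the keeper. The point is its centre.
- pepper_shaker_mid (a point): Bystander: pepper shaker, 44 mm diameter, 90 mm tall, loose on the bench off one end of the box. The point is its centre.
- small_tin_mid (a point): Bystander: small food tin, 57 mm diameter, 72 mm tall, loose on the bench off the other end of the box. The point is its centre.

How it is judged (in metres and radians):
On the way, in this order (a step that is already met when the one before it is completed fails the run):
1. the bolt is pushed home in the keeper, the knob at the corner of the slot (value of joint bolt above 0.046 m), for 0.1 s.
2. the knob is pushed to the end of the short leg (value of joint knob above 0.02 m), for 0.2 s.
At the end, for the whole second after the job is handed in: The bolt is home to within 4 mm (joint above 0.046), the knob is within 4 mm of the end of the short leg (joint above 0.020), both at rest, and tea light, pepper shaker and tin are within 15 mm of where they stood (value of joint bolt above 0.046 m and value of joint knob above 0.02 m and velocity of joint each of bolt, knob below 0.01 m/s and not (distance of tea_light_mid from where it was at the start of the episode above 0.015 m) and not (distance of pepper_shaker_mid from where it was at the start of the episode above 0.015 m) and not (distance of small_tin_mid from where it was at the start of the episode above 0.015 m)); the robot touches nothing.
It fails at once if the tea light was knocked, shifted by more than 15 mm or picked up (distance of tea_light_mid from where it was at the start of the episode above 0.015 m).
It fails at once if the pepper shaker was knocked, shifted by more than 15 mm or picked up (distance of pepper_shaker_mid from where it was at the start of the episode above 0.015 m).
It fails at once if the small tin was knocked, shifted by more than 15 mm or picked up (distance of small_tin_mid from where it was at the start of the episode above 0.015 m).
It fails at once if the knob was squeezed between the fingers or rammed (more than 35 N on it) (contact force between the fingers and knob above 35 N).
It also fails if it takes over 48 s, if anything falls off the work surface, if the arm or the gripper's body presses on something with over 40 N, if the wrist force passes 120 N, or if a joint passes its speed limit or range.

ROBOT

A 7-joint arm with a two-finger parallel gripper is mounted at the origin on a cart in front of the work surface, level with it; the furniture and walls round the work are solid. World frame = base frame: x ahead of the robot, y to its left, z up, the work surface at z = 0. Lengths are in m, angles in degrees, forces in N, time in s.
With the tool pointing down it reaches from about 0.425 to 0.8 m from the base axis. Payload 8.3 kg.
Tool frame: the origin (TCP) lies between the finger pads; the fingertips stand 25 mm ahead of it and the grasp point (between the pads) lies 6 mm ahead of it; x points along the fingers, z is the direction in which the jaws open and shut, and the axes are right-handed (so a half turn about x gives the same grasp; the last joint's range is limited). The gripper opens to 85 mm and grips with 20 to 120 N. Pads are 22 mm wide; open, the fingers measure 114 mm over their backs; the gripper's body (76 mm by 85 mm) begins 54 mm behind the grasp point. The pads swing forward as they close: fully open they stand 13 mm farther back than shut.
Start: joints at [63.031, 21.967, 0.94, 78.501, -0.361, 79.538, -2.664], TCP at [0.248, -0.574, 0.222] pointing down, gripper open.
Joint ranges: [-169.22, 169.22], [-14.56, 117.87], [-87.37, 89.26], [10.42, 133.3], [-82.24, 262.24], [0.94, 117.77], [-172.7, 172.7]. Speed limits (degrees/s): [136.94, 136.94, 172.46, 172.46, 180, 180, 180].

INTERFACE

Orientations are given as a 3x3 rotation matrix whose columns are the frame's x, y, z axes.
In Python, from bench import monitor, capture, r gives the robot as it stands.
- The arm moves only by the tool arm_command, never from a script. Its argument "motion" is a list that holds one entry, the list of rows, each a list of 7 numbers: the finger opening in cm, from 0 to 8.54, then the shift along the tool's x, y, z in cm, then the turn, a rotation vector about the tool's x, y, z in degrees. In form: [[[hand, dx, dy, dz, rx, ry, rz], ...]]. A call has 1 to 5 rows; each row is the pose to reach, as a shift and turn from the pose commanded when the call began, along the tool's axes at that moment; what a row does not reach only later rows make up. A row lasts 1/8 s, in which the tool goes at most 62.5 mm and 10.7 degrees, less where a joint would pass 70% of its speed; a pose out of reach is approached as far as the arm can. A call with a gripper value outside its range is refused whole. The fingers move at their own pace and stop on an object; the grip force is fixed at half the most. Time passes only in rows, so rows that repeat a pose let the fingers close. It gives the time, the measured TCP pose, the force and the opening at its end, in the units of the state.
- monitor.read_state(): the state, without advancing time (a new reading comes with each control period).
- capture(name): name is "side" or "top"; returns a dict with "image" (384x512x3 uint8, blue, green, red), "mtx" (3x3 intrinsics, pixels), "k1" (the pictures are not rectified: a ray, as slopes to the right and down, at radius r is drawn at 1 + k1 r^2 times it, then the intrinsics apply), "world_from_camera" (4x4, takes a point from camera to world coordinates). Camera axes: x right, y down, z forward; pixel columns grow to the right and rows downward; lengths in m; the calibration is good to about 2 mm. A picture is of the moment at which its call begins. There is no depth.
- r.hand_in(): hands the job in, once; it reports no verdict.
The state is a dict: "clock": time; "joint_pos": joint angles; "dq": joint speeds; "tau": joint torques, N m; "eef_pos": TCP position; "ee_rot": TCP orientation; "contact_force": force on the tool from outside, world axes, zero at the start; "ft_torque": the same for the moment, N m; "gripper_width": finger opening in m.
Only numpy, scipy, OpenCV 4.12 (cv2) and the standard library are available. Lean on these libraries where they do the work, as an engineer would, in place of code of your own. Each camera call takes 0.05 s, during which the arm holds its last target.

## Working session

There is one attempt and no reset: what is moved stays moved. The work goes in short steps, Python scripts to look and compute and a tool call to move; the robot and the scene stay as the last step left them, time stands still between calls to the robot, and variables do not carry over. Pictures are saved under pics/ and viewed, and the job is handed in when it is done.

Besides the shell and the picture viewer there is one more tool, called as name(argument=value, ...), one argument or row to a line, values as JSON. arm_command: Moves the arm, as the interface text tells. Its arguments: {"type":"object","properties":{"motion":{"type":"array"}},"required":["motion"]}

```bash
mkdir -p pics; ls
python3 - <<'E'
from bench import monitor, capture, r
import cv2,numpy as np
s=monitor.read_state()
for k in s: print(k,np.round(s[k],4).tolist())
for n in("side","top"):
    c=capture(n); cv2.imwrite(f"pics/{n}0.png",c["image"]); print(n,c["mtx"],c["k1"],c["world_from_camera"])
E
```

```text
pics
clock 0.0
joint_pos [63.0297, 22.0148, 0.9402, 78.5621, -0.3611, 79.5359, -2.6649]
dq [0.0397, 0.022, 0.0648, -0.0335, 0.0002, 0.0092, -0.0401]
tau [0.0001, -62.76, 0.8445, -37.1823, 0.0166, 0.0145, -0.0]
eef_pos [0.2477, -0.5733, 0.2208]
ee_rot [[-0.0008, 0.918, 0.3966], [0.0017, 0.3966, -0.918], [-1.0, -0.0, -0.0019]]
contact_force [-1.1226, 0.0902, 0.3974]
ft_torque [-0.0063, -0.0032, -0.0006]
gripper_width 0.0855
side [[372.70403489   0.         256.04478871]
 [  0.         372.70403489 194.3000856 ]
 [  0.           0.           1.        ]] -0.08464893987620623 [[-0.96005406 -0.13815533  0.24332962  0.24108722]
 [-0.27967328  0.44614407 -0.85014018  0.86338308]
 [ 0.00889133 -0.88423333 -0.46696078  0.50423476]
 [ 0.          0.          0.          1.        ]]
top [[410.8674362    0.         255.91886268]
 [  0.         410.8674362  190.30367864]
 [  0.           0.           1.        ]] -0.06715469200960784 [[ 0.00316437 -0.99279701  0.11976676  0.36152084]
 [-0.99989604 -0.0014564   0.01434563  0.14298951]
 [-0.01406787 -0.1197997  -0.99269841  0.99758486]
 [ 0.          0.          0.          1.        ]]
```

View pics/side0.png

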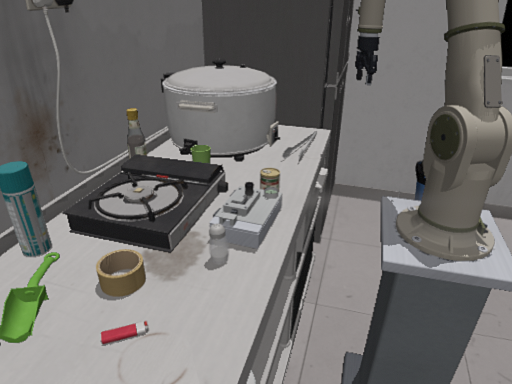

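View pics/top0.png

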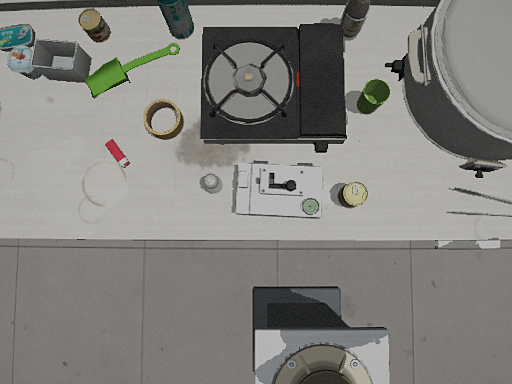

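The top view shows the box at about (237–322, 163–217), the keeper on the left and the knob near (289, 185). The tea light is at (311, 206), the tin at (354, 194) and the shaker at (211, 183). I'll zoom in next.

Run:
```python
import cv2
a=cv2.imread("pics/top0.png")[145:235,190:380]
cv2.imwrite("pics/topz.png",cv2.resize(a,None,fx=4,fy=4,interpolation=cv2.INTER_CUBIC))
a=cv2.imread("pics/side0.png")[160:280,190:310]
cv2.imwrite("pics/sidez.png",cv2.resize(a,None,fx=5,fy=5,interpolation=cv2.INTER_CUBIC))
```

```text
(no output)
```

View pics/topz.png

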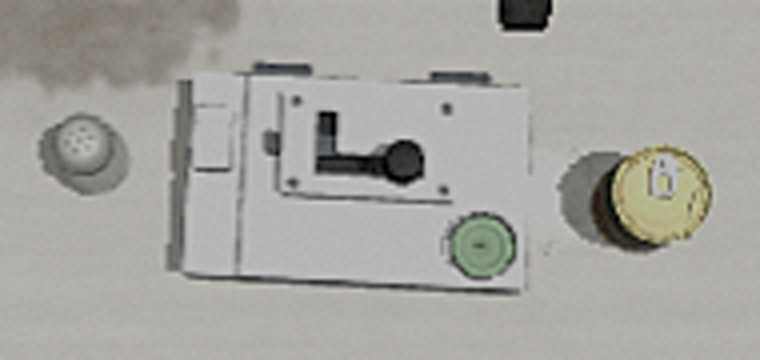

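View pics/sidez.png

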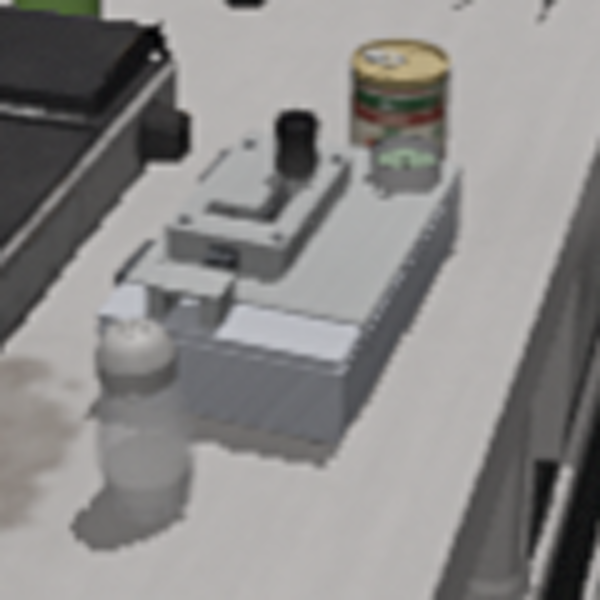

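```bash
cat > h.py <<'E'
from bench import monitor, capture, r
import cv2,numpy as np
def ray(c,uv):
    K=c["mtx"]; d=np.array([c["k1"],0,0,0,0.])
    # small k1: invert by cv2
    p=cv2.undistortPoints(np.array(uv,float).reshape(-1,1,2),K,d).reshape(-1,2)
    T=c["world_from_camera"]
    return T[:3,3],np.c_[p,np.ones(len(p))]@T[:3,:3].T
def onz(c,uv,z):
    o,d=ray(c,uv); return o+d*((z-o[2])/d[:,2])[:,None]
def tri(c1,u1,c2,u2):
    o1,d1=ray(c1,[u1]);o2,d2=ray(c2,[u2]);A=np.c_[d1[0],-d2[0]]
    t=np.linalg.lstsq(A,o2-o1,rcond=None)[0]
    a=o1+t[0]*d1[0];b=o2+t[1]*d2[0]
    return (a+b)/2,np.linalg.norm(a-b)
E
python3 - <<'E'
from h import *
c=capture("top");s=capture("side");np.set_printoptions(precision=4,suppress=True)
Z=lambda x,y:(x/4+190-.375,y/4+145-.375)
sc=onz(c,[Z(297,100),Z(447,108),Z(444,189),Z(293,182)],.07)
print("screws",sc, "mid",sc.mean(0))
e=(sc[0]-sc[1]+sc[3]-sc[2])[:2];f=(sc[0]-sc[3]+sc[1]-sc[2])[:2]
print("yaw from y-edge",np.degrees(np.arctan2(-e[0],e[1])),"x-edge",np.degrees(np.arctan2(f[1],f[0])))
lid=onz(c,[Z(190,76),Z(528,88),Z(521,291),Z(186,274)],.051);print("lid",lid)
e=(lid[0]-lid[1]+lid[3]-lid[2])[:2];f=(lid[0]-lid[3]+lid[1]-lid[2])[:2]
print("L yaw",np.degrees(np.arctan2(-e[0],e[1])),np.degrees(np.arctan2(f[1],f[0])),np.linalg.norm(e)/2,np.linalg.norm(f)/2, lid.mean(0))
print("knob top",onz(c,[Z(404,160)],.103)); 
print("corner",onz(c,[Z(327,161)],.069),"shortend",onz(c,[Z(327,113)],.069))
print("tea",onz(c,[Z(482,246)],.066),"shaker",onz(c,[Z(82,142)],.09),"tin",onz(c,[Z(661,195)],.072))
S=lambda x,y:(x/5+190-.4,y/5+160-.4)
print("knob top tri",tri(c,Z(404,160),s,S(296,119)))
# dark blob of knob
g=c["image"][175:195,262:305].max(2); m=(g<60).astype(np.uint8)
for row in m: print("".join(".#"[v] for v in row))
E
```

```text
screws [[0.5211 0.1383 0.07  ]
 [0.5166 0.0526 0.07  ]
 [0.47   0.0548 0.07  ]
 [0.4739 0.1406 0.07  ]] mid [0.4954 0.0966 0.07  ]
yaw from y-edge -2.8081335023073817 x-edge -2.699468558652192
lid [[0.5386 0.2009 0.051 ]
 [0.5317 0.0033 0.051 ]
 [0.4132 0.0092 0.051 ]
 [0.4226 0.2022 0.051 ]]
L yaw -2.3973785919714214 -1.7639990656198732 0.19542609697830732 0.11729255589728212 [0.4765 0.1039 0.051 ]
knob top [[0.4821 0.0798 0.103 ]]
corner [[0.4861 0.1212 0.069 ]] shortend [[0.5138 0.1212 0.069 ]]
tea [[0.4379 0.0332 0.066 ]] shaker [[0.4938 0.2586 0.09  ]] tin [[ 0.4665 -0.0682  0.072 ]]
knob top tri (array([0.4832, 0.0798, 0.1011]), np.float64(0.0017247735669789776))
........#.##...............................
........####...............................
........####...............................
..........##...............................
...........................................
...........#................###............
...........#..............######...........
.........................########..........
........................#########..........
.......###########################.........
.......###..###..###########.#.###.........
.......######################....#.........
.......####################.....##.........
.....................######....###.........
.........................#######...........
...........................###.............
...........................................
...........................................
...........................................
...........................................
```

```bash
cat >> h.py <<'E'
from scipy.spatial.transform import Rotation as Ro
YAW=np.radians(-2.6)
ex=np.array([np.cos(YAW),np.sin(YAW),0]);ey=np.array([-np.sin(YAW),np.cos(YAW),0])
RG=np.c_[[0,0,-1.],ey,ex]
def to(p,s=None):
    s=s or monitor.read_state(); R=np.array(s["ee_rot"])
    print("pos",np.round(s["eef_pos"],4),"F",np.round(s["contact_force"],2),"w",round(s["gripper_width"],4),"t",s["clock"])
    print("shift cm",np.round(R.T@(np.array(p)-s["eef_pos"])*100,2),"rot deg",np.round(np.degrees(Ro.from_matrix(R.T@RG).as_rotvec()),2))
E
python3 - <<'E'
from h import *
print(RG, np.linalg.det(RG)); to([.37,-.28,.222]); to([.483,.045,.2])
E
```

```text
[[ 0.          0.04536299  0.99897057]
 [ 0.          0.99897057 -0.04536299]
 [-1.          0.          0.        ]] 1.0
pos [ 0.2477 -0.5734  0.2212] F [ 0.54 -0.34 -0.17] w 0.0854 t 0.2
shift cm [ -0.06  22.86 -22.09] rot deg [-6.403e+01 -6.000e-02 -4.000e-02]
pos [ 0.2477 -0.5734  0.2212] F [ 0.54 -0.34 -0.17] w 0.0854 t 0.2
shift cm [  2.17  46.12 -47.44] rot deg [-6.403e+01 -6.000e-02 -4.000e-02]
```

arm_command(
  motion=[
    [[0,-0.5,4.5,-4.4,-7,0,0],[0,-0.5,9,-8.8,-14,0,0],[0,-0.5,13.5,-13.2,-21,0,0],[0,-0.5,18,-17.6,-28,0,0],[0,-0.5,22.8,-22,-35,0,0]],
  ],
)

```text
clock: 0.82
eef_pos: [0.3684, -0.2835, 0.2269]
ee_rot: [[0.0, 0.521, 0.853], [-0.0, 0.853, -0.521], [-1.0, -0.0, 0.0]]
contact_force: [1.2, 0.0, 0.3]
gripper_width: -0.0001
```

```bash
python3 -c "
from h import *
to([.483,.04,.2])"
```

```text
pos [ 0.3684 -0.2835  0.2269] F [1.2  0.   0.34] w -0.0001 t 0.825
shift cm [ 2.68 33.58 -7.08] rot deg [-2.881e+01  2.000e-02  2.000e-02]
```

arm_command(
  motion=[
    [[0,0,5,-1,-5,0,0],[0,0,10,-2.1,-10,0,0],[0,0,15,-3.2,-15,0,0],[0,0,20,-4.2,-20,0,0],[0,0,25,-5.3,-25,0,0]],
  ],
)

```text
clock: 1.45
eef_pos: [0.4543, -0.0433, 0.2269]
ee_rot: [[0.0, 0.113, 0.994], [-0.0, 0.994, -0.113], [-1.0, -0.0, 0.0]]
contact_force: [0.4, -0.4, 0.1]
gripper_width: 0.0001
```

```bash
python3 -c "
from h import *
to([.481,.045,.16])"
```

```text
pos [ 0.4543 -0.0433  0.2269] F [ 0.42 -0.4   0.09] w 0.0001 t 1.45
shift cm [6.69 9.08 1.65] rot deg [-3.89  0.02  0.01]
```

arm_command(
  motion=[
    [[0,1,4,0.8,-2,0,0],[0,3,8.8,1.7,-3.9,0,0],[0,6,8.8,1.7,-3.9,0,0],[0,6.5,8.8,1.7,-3.9,0,0],[0,6.5,8.8,1.7,-3.9,0,0]],
  ],
)

```text
clock: 2.08
eef_pos: [0.4811, 0.0399, 0.1621]
ee_rot: [[-0.0, 0.049, 0.999], [-0.0, 0.999, -0.049], [-1.0, -0.0, -0.0]]
contact_force: [-0.3, -0.4, 0.4]
gripper_width: 0.0002
```

Run:
```python
from h import *
to([.481,.043,.11])
for n,(y0,y1,x0,x1) in dict(top=(100,235,190,380),side=(120,280,170,330)).items():
    c=capture(n); cv2.imwrite(f"pics/{n}1.png",cv2.resize(c["image"][y0:y1,x0:x1],None,fx=3.7,fy=3.7,interpolation=cv2.INTER_CUBIC))
```

```text
pos [0.4811 0.0399 0.1621] F [-0.34 -0.43  0.38] w 0.0002 t 2.075
shift cm [ 5.21  0.31 -0.02] rot deg [-0.21 -0.02  0.01]
```

View pics/side1.png

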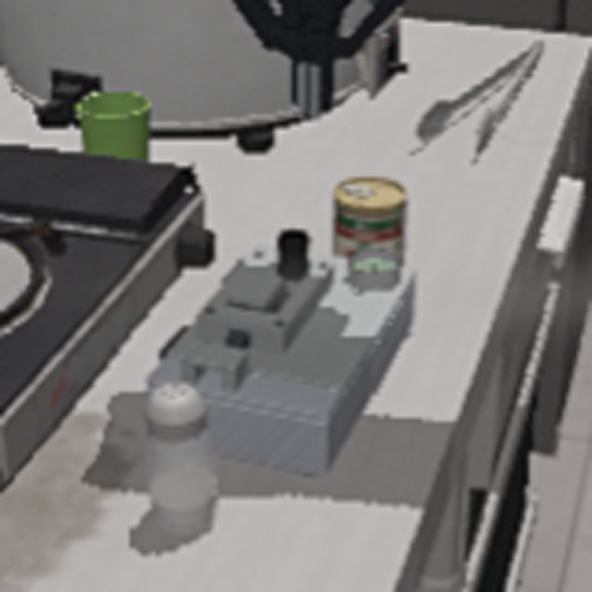

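View pics/top1.png

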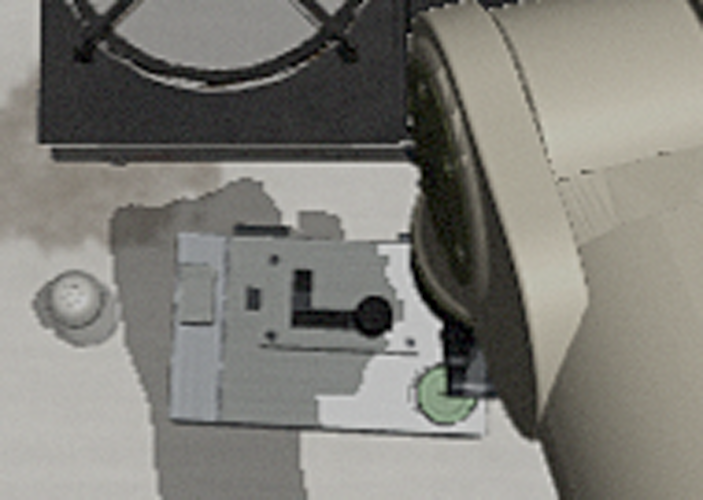

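Side view: the fingertips are at zoomed (312, 117), above and beyond the knob at (293, 240). Next I'll compare that with the projected tip position.

Run:
```python
from h import *
c=capture("side");T=np.linalg.inv(c["world_from_camera"]);s=monitor.read_state()
for a in(0,.025,.038):
    P=np.array(s["eef_pos"])+np.array([0,0,-a])
    p,_=cv2.projectPoints(P[None],T[:3,:3],T[:3,3],c["mtx"],np.array([c["k1"],0,0,0.]));p=p.ravel()
    print(a,p,(p-[170,120])*3.7)
```

```text
0 [254.46714305 154.17283278] [312.52842927 126.4394813 ]
0.025 [254.39725328 163.51874285] [312.26983714 161.01934853]
0.038 [254.3616476 168.2904426] [312.13809612 178.67463763]
```

Run:
```python
from h import *
c=capture("side"); cv2.imwrite("pics/s2.png",cv2.resize(c["image"][110:210,215:300],None,fx=6,fy=6,interpolation=cv2.INTER_CUBIC))
```

```text
(no output)
```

View pics/s2.png

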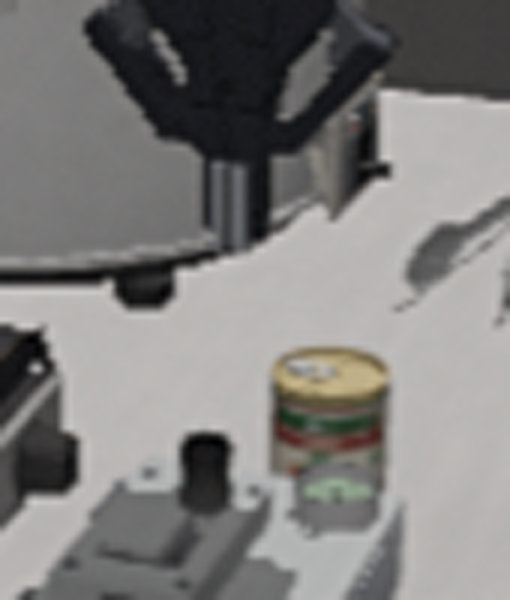

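Run:
```python
from h import *
c=capture("side"); a=c["image"][130:185,235:275].astype(float)
a=cv2.createCLAHE(8,(4,4)).apply(a.mean(2).astype(np.uint8))
cv2.imwrite("pics/s3.png",cv2.resize(a,None,fx=10,fy=10,interpolation=cv2.INTER_NEAREST))
print(c["image"][140:176,255].tolist())
```

```text
[[91, 87, 85], [90, 86, 85], [90, 86, 85], [91, 87, 86], [93, 90, 88], [90, 87, 85], [90, 87, 86], [91, 88, 86], [91, 87, 86], [90, 86, 85], [90, 87, 85], [102, 101, 101], [160, 161, 163], [187, 188, 191], [183, 185, 187], [181, 183, 185], [180, 181, 183], [181, 182, 185], [183, 184, 187], [183, 184, 187], [181, 183, 185], [183, 184, 187], [183, 184, 187], [181, 183, 185], [181, 183, 185], [181, 183, 185], [182, 183, 186], [183, 184, 187], [183, 184, 187], [183, 184, 187], [182, 183, 186], [182, 183, 186], [182, 183, 186], [181, 182, 185], [180, 181, 184], [181, 183, 185]]
```

View pics/s3.png

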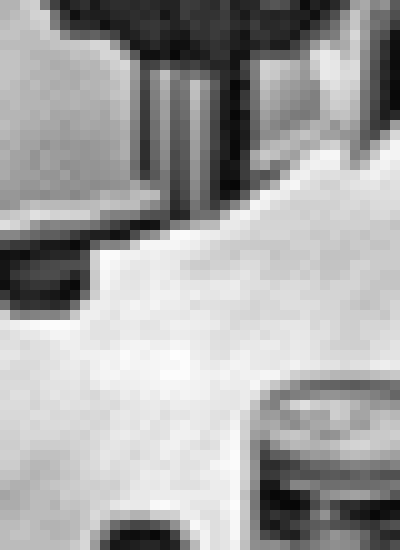

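Run:
```python
from h import *
c=capture("side");s=monitor.read_state();print(s["eef_pos"],np.round(s["ee_rot"],3).tolist())
o,d=ray(c,[(254.3,151.5),(249.2,183.5)])
for y in(.03,.051):print(o+d[0]*(y-o[1])/d[0][1])
print(o+d[1]*(.0798-o[1])/d[1][1])
# fresh capture difference: is the picture current?
t=capture("top");cv2.imwrite("pics/t2.png",t["image"]);cv2.imwrite("pics/s4.png",c["image"])
```

```text
[0.48158462 0.0402905  0.1626322 ] [[0.001, 0.048, 0.999], [-0.0, 0.999, -0.048], [-1.0, -0.0, 0.001]]
[0.48524702 0.03       0.16597645]
[0.47909456 0.051      0.17450005]
[0.48309157 0.0798     0.10099719]
```

View pics/s4.png

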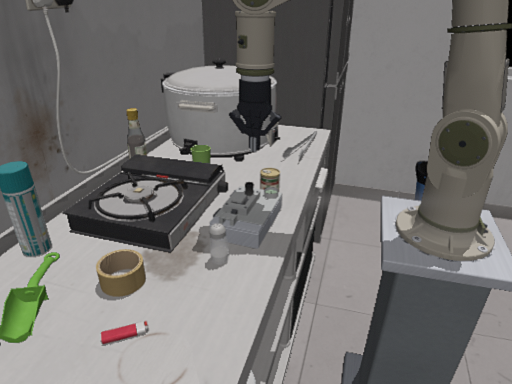

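View pics/t2.png

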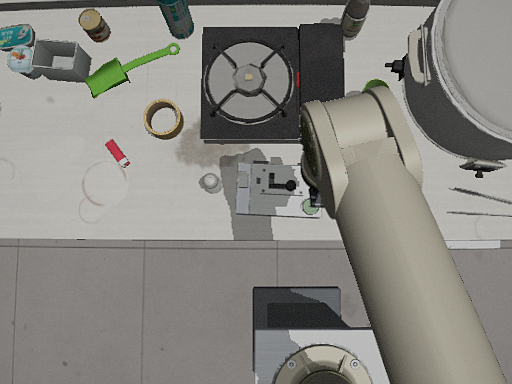

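Run:
```python
from h import *
t=capture("top");a=t["image"][165:225,285:345];a=cv2.convertScaleAbs(a,alpha=2.0,beta=20)
cv2.imwrite("pics/t3.png",cv2.resize(a,None,fx=10,fy=10,interpolation=cv2.INTER_CUBIC))
T=np.linalg.inv(t["world_from_camera"]);
for P in ([.481,.04,.162],[.481,.04,.137],[.481,.04,.22],[.481,.08,.22],[.44,.08,.22],[.44,.0,.22]):
    p,_=cv2.projectPoints(np.array([P]),T[:3,:3],T[:3,3],t["mtx"],np.array([t["k1"],0,0,0.]));print(P,p.ravel(),(p.ravel()-[285,165])*10)
```

```text
[0.481, 0.04, 0.162] [311.99622229 181.35670359] [269.96222291 163.56703586]
[0.481, 0.04, 0.137] [310.56177665 183.02949575] [255.61776651 180.2949575 ]
[0.481, 0.04, 0.22] [315.67151156 177.06972489] [306.71511558 120.69724887]
[0.481, 0.08, 0.22] [294.76573072 177.03803359] [ 97.65730724 120.38033586]
[0.44, 0.08, 0.22] [294.94341476 198.37074022] [ 99.43414757 333.70740224]
[0.44, 0.0, 0.22] [336.9859875 198.4275423] [519.859875   334.27542296]
```

View pics/t3.png

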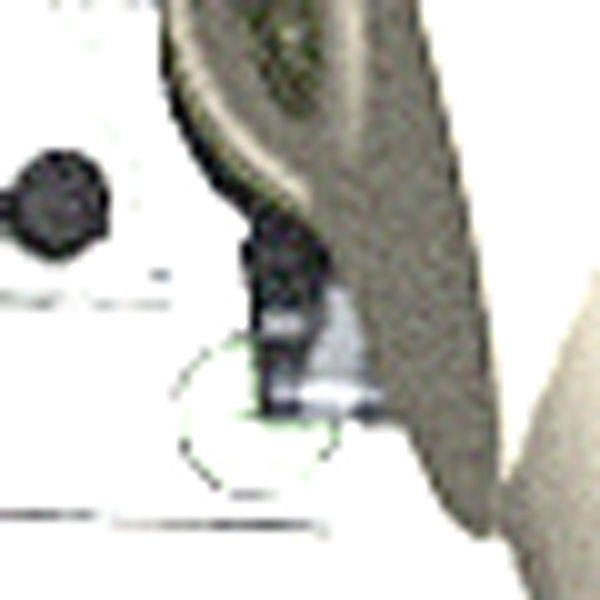

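Run:
```python
from h import *
a=cv2.imread("pics/side0.png");b=cv2.imread("pics/s4.png")
y=slice(110,200);x=slice(230,285)
d=cv2.absdiff(a,b).max(2);d=cv2.cvtColor(np.clip(d.astype(int)*4,0,255).astype(np.uint8),cv2.COLOR_GRAY2BGR)
cv2.imwrite("pics/d.png",cv2.resize(np.hstack([a[y,x],b[y,x],d[y,x]]),None,fx=4.8,fy=4.8,interpolation=cv2.INTER_NEAREST))
```

```text
(no output)
```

View pics/d.png

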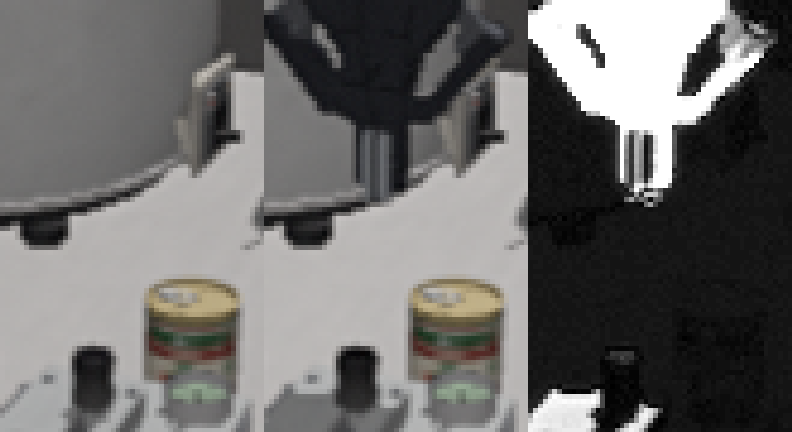

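Run:
```python
from h import *
t=capture("top");s=capture("side")
for u in((311.5,206),(318,206)):
  for v in((280.8,117.5),(278,117),(274,111)): print(u,v,tri(t,u,s,v))
```

```text
(311.5, 206) (280.8, 117.5) (array([0.41904658, 0.05369748, 0.26545436]), np.float64(0.005523173014890299))
(311.5, 206) (278, 117) (array([0.42214672, 0.05440048, 0.26623142]), np.float64(0.0009104952167379816))
(311.5, 206) (274, 111) (array([0.42600652, 0.05715158, 0.28007613]), np.float64(0.011120718489659053))
(318, 206) (280.8, 117.5) (array([0.4204632 , 0.04181054, 0.26194385]), np.float64(0.0032616000973992912))
(318, 206) (278, 117) (array([0.42360216, 0.04255028, 0.26275552]), np.float64(0.0032625999275540905))
(318, 206) (274, 111) (array([0.42748124, 0.04558995, 0.27689413]), np.float64(0.013572113061770686))
```

The camera places the tips about 30 mm higher than the state implies. I'll go down part way, to a height that's safe under either reading, and look again.

arm_command(
  motion=[
    [[0,1.5,0,0,0,0,0],[0,3,0,0,0,0,0],[0,4,0,0,0,0,0],[0,4,0,0,0,0,0]],
  ],
)

```text
clock: 3.08
eef_pos: [0.4803, 0.0406, 0.1206]
ee_rot: [[-0.002, 0.047, 0.999], [0.0, 0.999, -0.047], [-1.0, 0.0, -0.002]]
contact_force: [-0.0, -0.6, 0.1]
gripper_width: 0.0
```

Run:
```python
from h import *
to([.481,.043,.11])
c=capture("side"); cv2.imwrite("pics/s5.png",cv2.resize(c["image"][120:220,205:300],None,fx=6,fy=6,interpolation=cv2.INTER_CUBIC))
```

```text
pos [0.4803 0.0406 0.1206] F [-0.04 -0.57  0.13] w 0.0 t 3.075
shift cm [1.06 0.24 0.06] rot deg [-0.12 -0.14 -0.01]
```

View pics/s5.png

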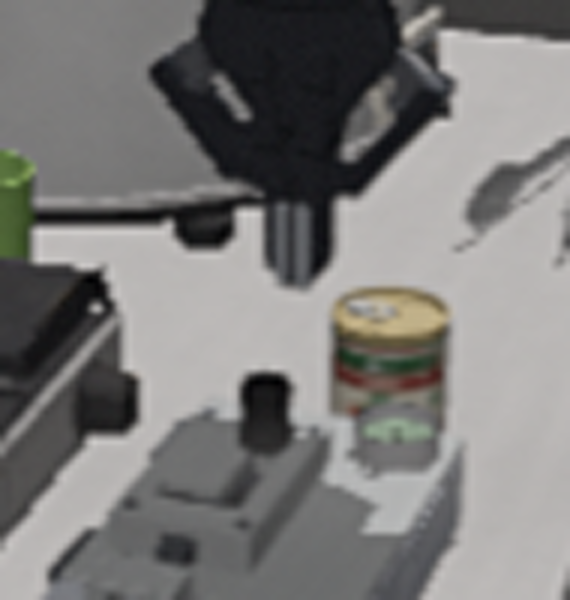

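Run:
```python
from h import *
c=capture("side")
o,d=ray(c,[(254.5,167.2)])
for y in(.03,.04,.051):print(o+d[0]*(y-o[1])/d[0][1])
t=capture("top"); cv2.imwrite("pics/t5.png",cv2.resize(t["image"][150:220,260:345],None,fx=8,fy=8,interpolation=cv2.INTER_CUBIC))
```

```text
[0.48441776 0.03       0.12351253]
[0.48149796 0.04       0.12808092]
[0.47828619 0.051      0.13310616]
```

View pics/t5.png

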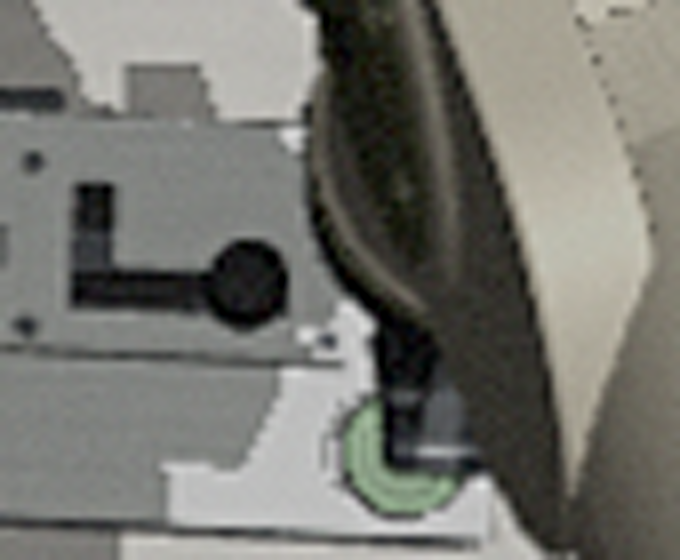

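arm_command(
  motion=[
    [[0,1,0,0,0,0,0],[0,2,0,0,0,0,0],[0,2,0,0,0,0,0]],
  ],
)

```text
clock: 3.6
eef_pos: [0.4803, 0.0405, 0.1007]
ee_rot: [[-0.002, 0.048, 0.999], [0.0, 0.999, -0.048], [-1.0, 0.0, -0.002]]
contact_force: [0.2, 0.6, -0.0]
gripper_width: 0.0001
```

Run:
```python
from h import *
to([.481,.043,.08])
c=capture("side"); cv2.imwrite("pics/s6.png",cv2.resize(c["image"][140:220,215:300],None,fx=7,fy=7,interpolation=cv2.INTER_CUBIC))
```

```text
pos [0.4803 0.0405 0.1007] F [ 0.16  0.57 -0.04] w 0.0001 t 3.6
shift cm [2.07 0.25 0.07] rot deg [-0.13 -0.12 -0.  ]
```

View pics/s6.png

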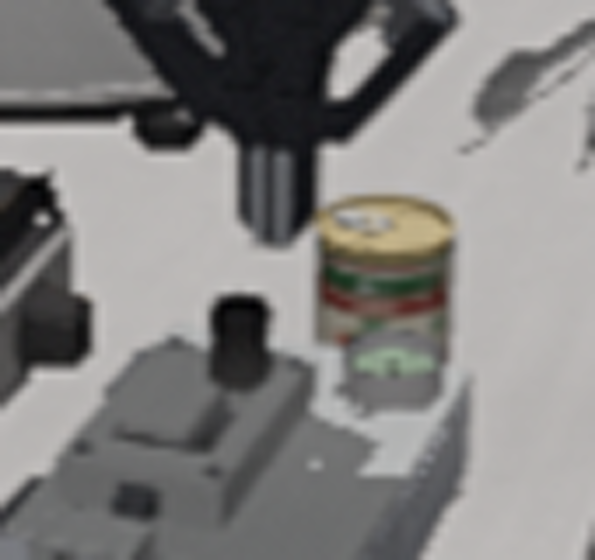

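arm_command(
  motion=[
    [[0,0,-1.0,0,0,0,0],[0,0.8,-1.0,0,0,0,0],[0,1.6,-1.0,0,0,0,0],[0,2.2,-1.0,0,0,0,0],[0,2.2,-1.0,0,0,0,0]],
  ],
)

```text
clock: 4.28
eef_pos: [0.4801, 0.0308, 0.0791]
ee_rot: [[-0.001, 0.047, 0.999], [0.0, 0.999, -0.047], [-1.0, 0.0, -0.001]]
contact_force: [-0.6, 0.3, -0.1]
gripper_width: -0.0004
```

Run:
```python
from h import *
to([.481,.043,.08])
c=capture("side"); cv2.imwrite("pics/s7.png",cv2.resize(c["image"][140:220,215:300],None,fx=7,fy=7,interpolation=cv2.INTER_CUBIC))
```

```text
pos [0.4801 0.0308 0.0791] F [-0.57  0.27 -0.15] w -0.0004 t 4.275
shift cm [-0.09  1.22  0.03] rot deg [-0.11 -0.07 -0.01]
```

View pics/s7.png

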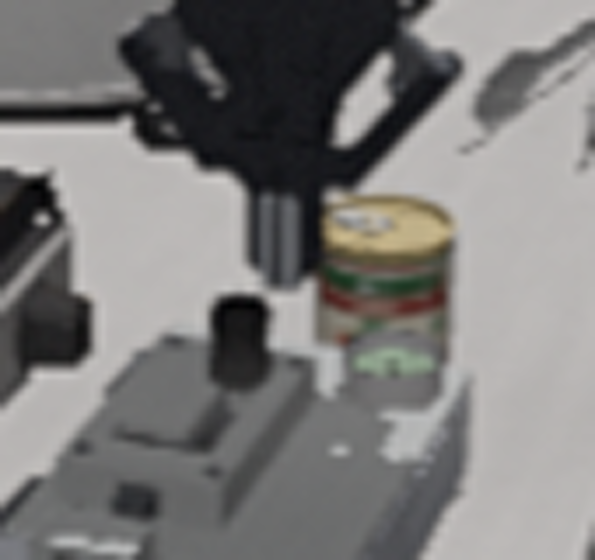

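The fingertips are at about pixel (255.5, 180.7). That puts them near z 0.087, clear of everything. I'll lower slightly and approach the knob.

arm_command(
  motion=[
    [[0,0.6,0,0.15,0,0,0],[0,0.6,0.7,0.15,0,0,0],[0,0.6,1.4,0.15,0,0,0],[0,0.6,2.0,0.15,0,0,0],[0,0.6,2.0,0.15,0,0,0]],
  ],
)

```text
clock: 4.95
eef_pos: [0.4831, 0.0514, 0.074]
ee_rot: [[0.0, 0.046, 0.999], [0.0, 0.999, -0.046], [-1.0, 0.0, 0.0]]
contact_force: [-1.1, 0.1, -0.3]
gripper_width: -0.0002
```

Run:
```python
from h import *
to([.481,.043,.073])
c=capture("side"); cv2.imwrite("pics/s8.png",cv2.resize(c["image"][140:220,215:300],None,fx=7,fy=7,interpolation=cv2.INTER_CUBIC))
t=capture("top"); cv2.imwrite("pics/t8.png",cv2.resize(t["image"][150:220,260:345],None,fx=8,fy=8,interpolation=cv2.INTER_CUBIC))
```

```text
pos [0.4831 0.0514 0.074 ] F [-1.13  0.08 -0.29] w -0.0002 t 4.95
shift cm [ 0.1  -0.85 -0.17] rot deg [-0.05  0.01 -0.02]
```

View pics/s8.png

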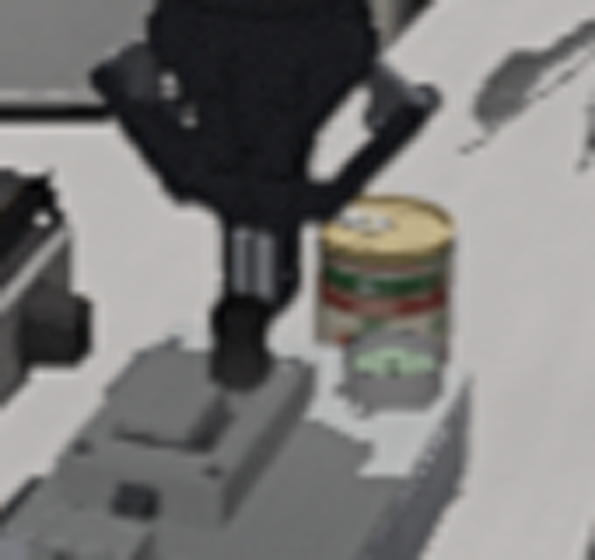

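View pics/t8.png

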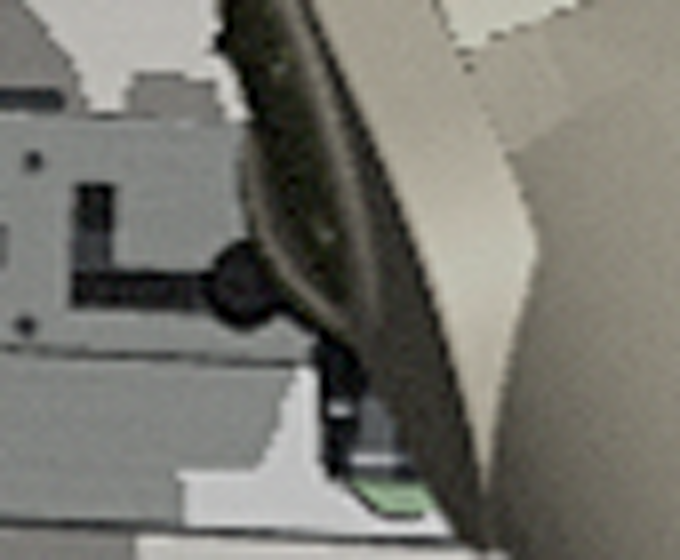

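The tip is now just behind the knob, at zoomed side (285, 310). Next I push along +y.

arm_command(
  motion=[
    [[0,0,0.6,0,0,0,0],[0,0,1.2,0,0,0,0],[0,0,1.8,0,0,0,0],[0,0,2.4,0,0,0,0],[0,0,3.0,0,0,0,0]],
  ],
)

```text
clock: 5.68
eef_pos: [0.4846, 0.0809, 0.0738]
ee_rot: [[0.0, 0.048, 0.999], [0.0, 0.999, -0.048], [-1.0, 0.0, 0.0]]
contact_force: [0.2, -1.2, -0.4]
gripper_width: -0.0002
```

Run:
```python
from h import *
to([.483,.099,.073])
c=capture("side"); cv2.imwrite("pics/s9.png",cv2.resize(c["image"][140:220,205:290],None,fx=7,fy=7,interpolation=cv2.INTER_CUBIC))
t=capture("top"); cv2.imwrite("pics/t9.png",cv2.resize(t["image"][150:220,250:335],None,fx=8,fy=8,interpolation=cv2.INTER_CUBIC))
```

```text
pos [0.4846 0.0809 0.0738] F [ 0.22 -1.17 -0.36] w -0.0002 t 5.675
shift cm [ 0.08  1.8  -0.25] rot deg [-0.13  0.01 -0.  ]
```

View pics/s9.png

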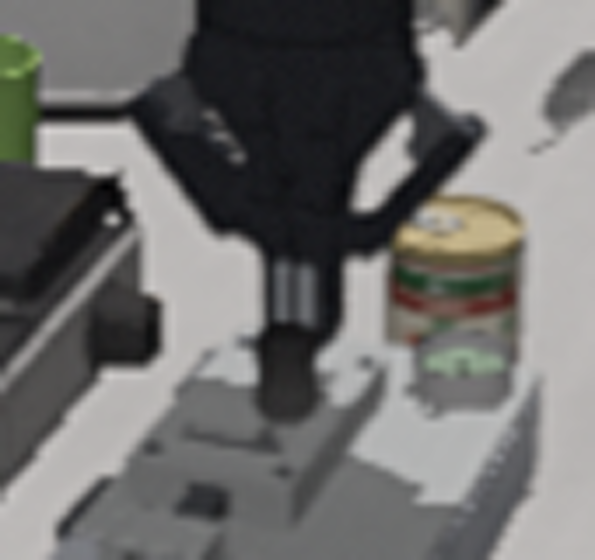

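View pics/t9.png

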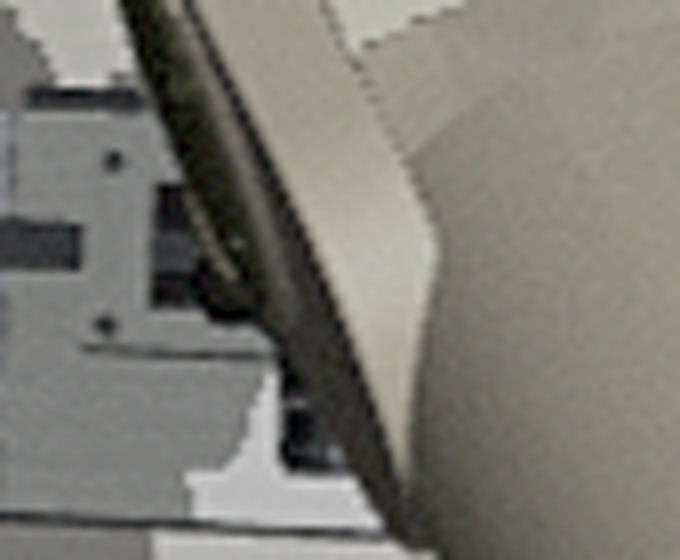

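The knob has moved with the finger, its top now at side pixel (246.4, 187), and the bolt bar is sticking out. I'll keep pushing.

arm_command(
  motion=[
    [[0,0,0.4,0,0,0,0],[0,0,0.8,0,0,0,0],[0,0,1.2,0,0,0,0],[0,0,1.5,0,0,0,0],[0,0,1.5,0,0,0,0]],
  ],
)

```text
clock: 6.4
eef_pos: [0.4853, 0.096, 0.0739]
ee_rot: [[0.0, 0.047, 0.999], [0.0, 0.999, -0.047], [-1.0, 0.0, 0.0]]
contact_force: [0.8, -0.1, 0.4]
gripper_width: 0.0
```

arm_command(
  motion=[
    [[0,0,0.15,0,0,0,0],[0,0,0.3,0,0,0,0],[0,0,0.3,0,0,0,0]],
  ],
)

```text
clock: 6.78
eef_pos: [0.4854, 0.0986, 0.0738]
ee_rot: [[0.0, 0.048, 0.999], [0.0, 0.999, -0.048], [-1.0, 0.0, 0.0]]
contact_force: [-0.1, -0.1, -0.3]
gripper_width: 0.0002
```

arm_command(
  motion=[
    [[0,0,0.1,0,0,0,0],[0,0,0.2,0,0,0,0],[0,0,0.2,0,0,0,0]],
  ],
)

```text
clock: 7.15
eef_pos: [0.4855, 0.0993, 0.0738]
ee_rot: [[-0.0, 0.049, 0.999], [-0.001, 0.999, -0.049], [-1.0, -0.001, -0.0]]
contact_force: [-0.9, -5.0, 2.7]
gripper_width: 0.0002
```

arm_command(
  motion=[
    [[0,0,0.1,0,0,0,0],[0,0,0.2,0,0,0,0],[0,0,0.2,0,0,0,0]],
  ],
)

```text
clock: 7.52
eef_pos: [0.4856, 0.0995, 0.0738]
ee_rot: [[-0.001, 0.05, 0.999], [-0.003, 0.999, -0.05], [-1.0, -0.004, -0.0]]
contact_force: [-1.5, -10.3, 4.5]
gripper_width: 0.0
```

Run:
```python
from h import *
to([.483,.099,.073])
c=capture("side"); cv2.imwrite("pics/s10.png",cv2.resize(c["image"][140:220,205:290],None,fx=7,fy=7,interpolation=cv2.INTER_CUBIC))
```

```text
pos [0.4856 0.0995 0.0738] F [ -1.5  -10.32   4.51] w 0.0 t 7.525
shift cm [ 0.08 -0.06 -0.26] rot deg [-0.28 -0.03  0.2 ]
```

View pics/s10.png

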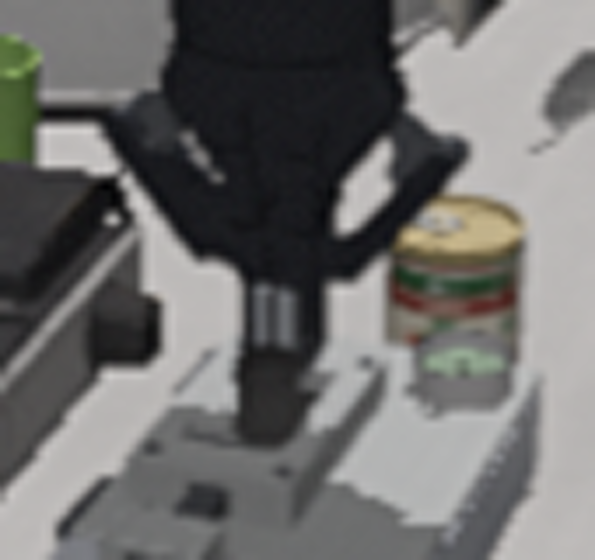

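It met a hard stop with 10 N at finger y 0.0995. That puts the knob at about 0.1225, which matches the measured corner, so the bolt is home. Now I back off and go round to the −x side.

arm_command(
  motion=[
    [[0,0,-0.8,0,0,0,0],[0,0,-1.4,0,0,0,0],[0,0,-1.4,-1.6,0,0,0],[0,0,-1.4,-3.2,0,0,0],[0,0,-1.4,-4.4,0,0,0]],
  ],
)

```text
clock: 8.2
eef_pos: [0.4399, 0.0908, 0.0738]
ee_rot: [[-0.0, 0.047, 0.999], [0.0, 0.999, -0.047], [-1.0, 0.0, -0.0]]
contact_force: [0.1, 0.4, 0.1]
gripper_width: 0.0
```

Run:
```python
from h import *
to([.4845-.012-.0145-.01,.1225+.0017,.073])
c=capture("side"); cv2.imwrite("pics/s11.png",cv2.resize(c["image"][140:220,205:290],None,fx=7,fy=7,interpolation=cv2.INTER_CUBIC))
t=capture("top"); cv2.imwrite("pics/t11.png",cv2.resize(t["image"][150:220,230:315],None,fx=8,fy=8,interpolation=cv2.INTER_CUBIC))
```

```text
pos [0.4399 0.0908 0.0738] F [0.12 0.45 0.12] w 0.0 t 8.2
shift cm [0.08 3.37 0.65] rot deg [-0.1 -0.  -0. ]
```

View pics/s11.png

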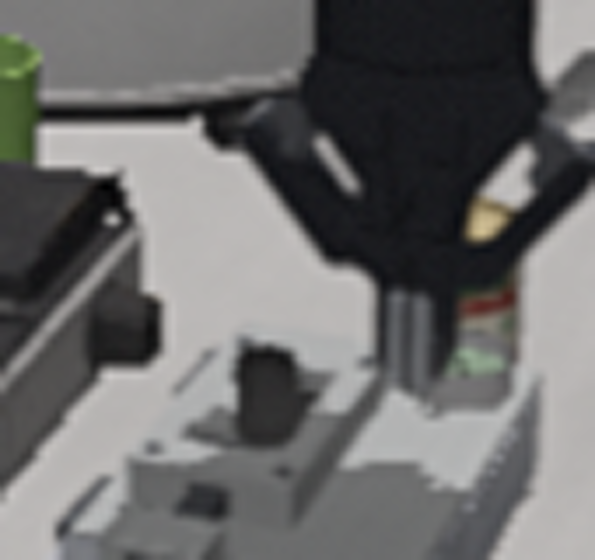

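View pics/t11.png

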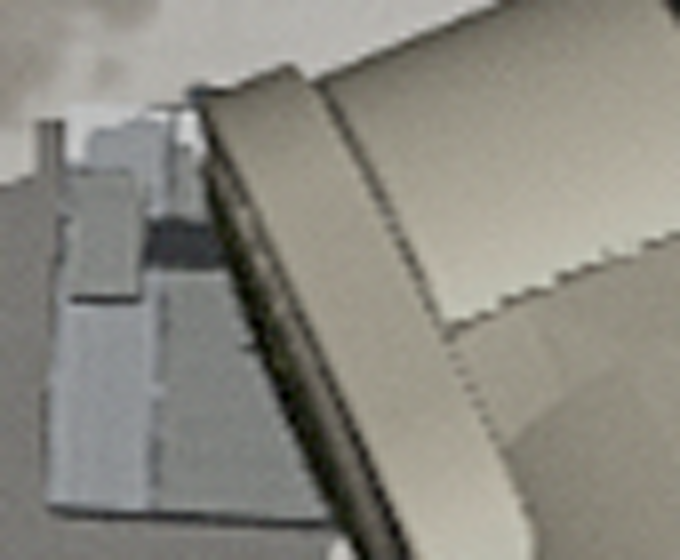

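The bolt now reaches the keeper in the top view (bar at 145–225, 245). The finger clears the knob on the robot side. Next I line up with the knob and push +x.

arm_command(
  motion=[
    [[0,0,1.2,0,0,0,0],[0,0,2.4,0,0,0,0],[0,0,3.3,0,0,0,0],[0,0,3.3,0.6,0,0,0],[0,0,3.3,0.6,0,0,0]],
  ],
)

```text
clock: 8.93
eef_pos: [0.4491, 0.1231, 0.0737]
ee_rot: [[-0.0, 0.048, 0.999], [0.0, 0.999, -0.048], [-1.0, 0.0, -0.0]]
contact_force: [0.4, 0.2, -0.3]
gripper_width: -0.0
```

Run:
```python
from h import *
to([.4845-.012-.0145,.1225+.0012,.073])
c=capture("side"); cv2.imwrite("pics/s12.png",cv2.resize(c["image"][140:220,205:290],None,fx=7,fy=7,interpolation=cv2.INTER_CUBIC))
```

```text
pos [0.4491 0.1231 0.0737] F [ 0.43  0.17 -0.34] w -0.0 t 8.925
shift cm [0.07 0.1  0.89] rot deg [-0.15 -0.   -0.01]
```

View pics/s12.png

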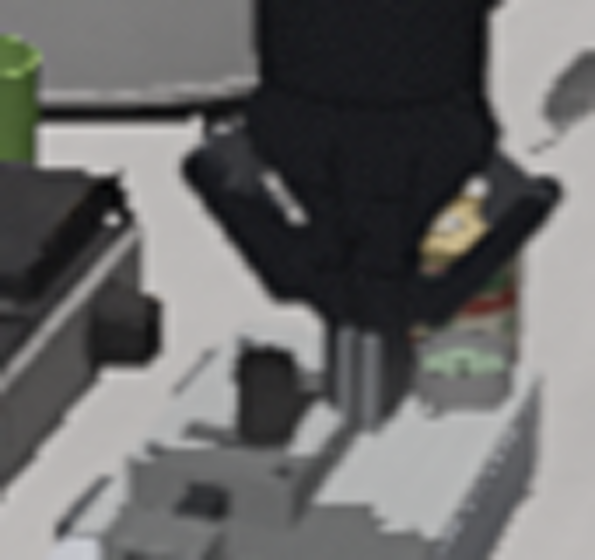

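arm_command(
  motion=[
    [[0,0,0,0.5,0,0,0],[0,0,0,1.0,0,0,0],[0,0,0,1.5,0,0,0],[0,0,0,2.0,0,0,0],[0,0,0,2.4,0,0,0]],
  ],
)

```text
clock: 9.6
eef_pos: [0.4727, 0.122, 0.0737]
ee_rot: [[-0.0, 0.048, 0.999], [-0.0, 0.999, -0.048], [-1.0, -0.0, -0.0]]
contact_force: [-1.4, -0.7, 1.0]
gripper_width: -0.0001
```

arm_command(
  motion=[
    [[0,0,0,0.2,0,0,0],[0,0,0,0.4,0,0,0],[0,0,0,0.6,0,0,0],[0,0,0,0.6,0,0,0]],
  ],
)

```text
clock: 10.1
eef_pos: [0.4787, 0.1219, 0.0738]
ee_rot: [[0.0, 0.048, 0.999], [0.0, 0.999, -0.048], [-1.0, 0.0, 0.0]]
contact_force: [-0.9, -0.1, 0.2]
gripper_width: -0.0001
```

Run:
```python
from h import *
to([.4845+.024-.012-.0145,.1225,.073])
c=capture("side"); cv2.imwrite("pics/s13.png",cv2.resize(c["image"][140:220,205:290],None,fx=7,fy=7,interpolation=cv2.INTER_CUBIC))
```

```text
pos [0.4787 0.1219 0.0738] F [-0.86 -0.1   0.21] w -0.0001 t 10.1
shift cm [0.08 0.08 0.33] rot deg [-0.14  0.01 -0.01]
```

View pics/s13.png

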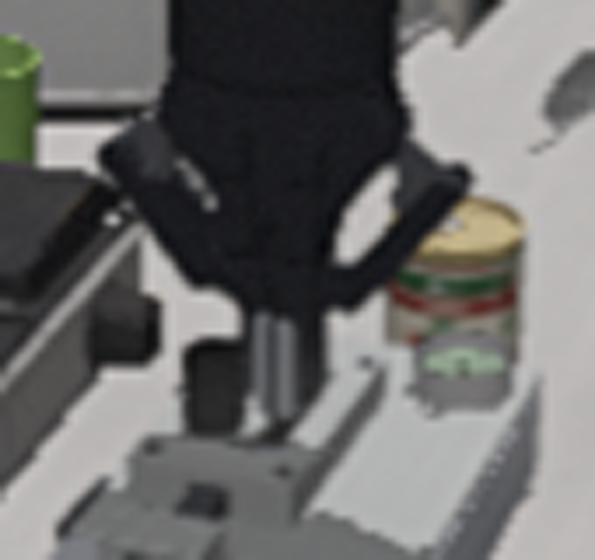

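The knob is moving along the short leg, now at zoomed (215, 385). I'll creep on to its end stop.

arm_command(
  motion=[
    [[0,0,0,0.15,0,0,0],[0,0,0,0.3,0,0,0],[0,0,0,0.3,0,0,0]],
  ],
)

```text
clock: 10.52
eef_pos: [0.4817, 0.1218, 0.0739]
ee_rot: [[0.0, 0.048, 0.999], [0.0, 0.999, -0.048], [-1.0, 0.0, 0.0]]
contact_force: [-1.1, 0.5, -0.3]
gripper_width: 0.0003
```

arm_command(
  motion=[
    [[0,0,0,0.1,0,0,0],[0,0,0,0.2,0,0,0],[0,0,0,0.2,0,0,0]],
  ],
)

```text
clock: 10.9
eef_pos: [0.4834, 0.1217, 0.0738]
ee_rot: [[-0.0, 0.048, 0.999], [0.0, 0.999, -0.048], [-1.0, 0.0, -0.0]]
contact_force: [-1.7, -0.3, 0.4]
gripper_width: -0.0001
```

arm_command(
  motion=[
    [[0,0,0,0.1,0,0,0],[0,0,0,0.2,0,0,0],[0,0,0,0.2,0,0,0]],
  ],
)

```text
clock: 11.28
eef_pos: [0.4839, 0.1217, 0.0737]
ee_rot: [[-0.003, 0.047, 0.999], [-0.001, 0.999, -0.047], [-1.0, -0.001, -0.003]]
contact_force: [-9.1, -0.3, 6.5]
gripper_width: 0.0001
```

arm_command(
  motion=[
    [[0,0,0,0.1,0,0,0],[0,0,0,0.15,0,0,0],[0,0,0,0.15,0,0,0]],
  ],
)

```text
clock: 11.65
eef_pos: [0.4842, 0.1217, 0.0736]
ee_rot: [[-0.005, 0.047, 0.999], [-0.001, 0.999, -0.047], [-1.0, -0.002, -0.005]]
contact_force: [-15.8, -0.6, 11.9]
gripper_width: -0.0
```

It has reached the end stop at about 16 N. Now I retreat and check.

arm_command(
  motion=[
    [[0,0,0,-0.8,0,0,0],[0,0,0,-2.0,0,0,0],[0,0,0,-3.0,0,0,0],[0,-4,0,-3.0,0,0,0],[0,-8,0,-3.0,0,0,0]],
  ],
)

```text
clock: 12.28
eef_pos: [0.4562, 0.1228, 0.1546]
ee_rot: [[-0.001, 0.047, 0.999], [-0.0, 0.999, -0.047], [-1.0, -0.0, -0.001]]
contact_force: [0.9, 0.4, 0.7]
gripper_width: 0.0
```

arm_command(
  motion=[
    [[0,-3,-3,0,0,0,0],[0,-5,-8,0,0,0,0],[0,-5,-13,0,0,0,0],[0,-5,-18,0,0,0,0],[0,-5,-23,0,0,0,0]],
  ],
)

```text
clock: 12.9
eef_pos: [0.4456, -0.1084, 0.2041]
ee_rot: [[0.001, 0.048, 0.999], [-0.001, 0.999, -0.048], [-1.0, -0.001, 0.001]]
contact_force: [0.8, -0.4, -0.0]
gripper_width: 0.0001
```

Run:
```python
from h import *
np.set_printoptions(precision=4,suppress=True)
to([.4,-.1,.2])
t=capture("top"); cv2.imwrite("pics/t14.png",cv2.resize(t["image"][145:235,190:380],None,fx=4,fy=4,interpolation=cv2.INTER_CUBIC))
c=capture("side"); cv2.imwrite("pics/s14.png",cv2.resize(c["image"][160:280,190:310],None,fx=5,fy=5,interpolation=cv2.INTER_CUBIC))
```

```text
pos [ 0.4456 -0.1084  0.2041] F [ 0.77 -0.37 -0.05] w 0.0001 t 12.9
shift cm [ 0.41  0.62 -4.59] rot deg [-0.14  0.07  0.03]
```

View pics/t14.png

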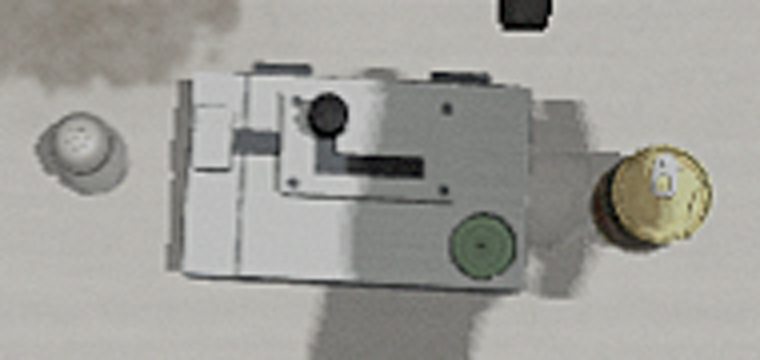

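View pics/s14.png

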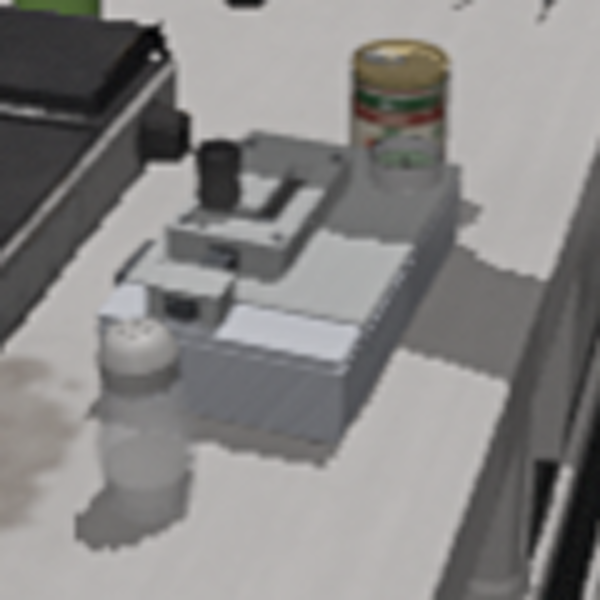

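Run:
```python
from h import *
t=capture("top")
Z=lambda x,y:(x/4+190-.375,y/4+145-.375)
k=onz(t,[Z(328,116)],.103)[0];k0=onz(t,[Z(404,160)],.103)[0];sc=onz(t,[Z(370,145)],.07)[0]
print(k,(k-k0)@ex,(k-k0)@ey,"from corner",(k-np.array([.4845,.1222,.103]))@np.c_[ex,ey])
s=monitor.read_state();print(np.abs(s["dq"]).max(),s["contact_force"])
r.hand_in()
```

```text
[0.50651718 0.12142436 0.103     ] 0.022481989907760107 0.042733892722646966 from corner [0.0220297  0.00022392]
3.712502851564913 [ 0.2096235   1.20700602 -0.5760757 ]
the job is handed in; nothing more can be done
```

The knife box should be locked, and I have handed the job in; no verdict was reported. With the fingers shut, I pushed the knob along the long leg until it met a firm stop, at about 10 N. I then went round to the robot side and pushed it along the short leg to its end stop, at about 16–20 N. Both are well under the 35 N limit.

**Last checks:**
- **Knob position:** the final top view puts the knob 22 mm along the short leg and 0.2 mm from the corner line. The camera is good to about 2 mm, and the firm stop suggests the knob is at the end.
- **Bolt:** its end shows in the keeper in the last side view.
- **Tea light, shaker and tin:** all three appear where they started in the images before and after. I compared these by eye and did not measure any shift.
- **Arm:** the gripper is clear of everything and the wrist force is only noise, about 1 N. The arm was still settling at hand-in, with a fastest joint speed of 3.7°/s. The clock read about 13 s of the 48 s allowed.

**One disagreement:** the side camera showed the shut fingertips about 30 mm higher than the reported TCP height plus the stated 25 mm tip offset. I set the pushing height from the pictures and the contact forces instead, and did not find the cause.

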